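# Open the breaker door of the stall's power box and reset the breaker

### The arm

A 6-joint arm with a two-finger parallel gripper is mounted at the origin on the work surface. World frame = base frame: x ahead of the robot, y to its left, z up, the work surface at z = 0. Lengths are in m, angles in rad, forces in N, time in s.
With the tool pointing down it reaches from about 0.25 to 0.775 m from the base axis. Payload 4 kg.
Tool frame: the origin (TCP) lies on the centre line of the jaws, within the pads' length; the fingertips stand 25 mm ahead of it and the grasp point (between the pads) lies 6 mm ahead of it; z points along the fingers, y is the line along which they close (so a half turn about z gives the same grasp; the last joint's range is limited). The gripper opens to 94 mm and grips with 3 to 60 N. Pads are 16 mm wide; open, the fingers measure 119 mm over their backs; the gripper's body (75 mm by 177 mm) begins 78 mm behind the grasp point.
Start: joints at [1.192, 0.087, 1.371, -0, 1.684, -0.103], TCP at [0.15, 0.529, 0.231] pointing down, gripper open.
Joint ranges: [-3.1, 3.1], [-0.76, 2.03], [0.27, 2.55], [-1.08, 4.22], [0.17, 2.65], [-2.57, 2.57]. Speed limits (rad/s): [2.79, 2.79, 3.14, 3.14, 3.14, 3.14].

### API

Orientations are given as [roll, pitch, yaw] about the fixed x, y, z axes, in that order (R = Rz(yaw) Ry(pitch) Rx(roll)).
In Python, from bench import robot, imaging gives the robot as it stands. The module is installed in compiled form; this text tells all that it offers.
- The arm moves only by the tool drive_tool, never from a script. Its argument "series" is a list of rows, each a list of 3 entries, a list of its own where there are three numbers: the finger opening in m, from 0 to 0.094, then the shift along the tool's x, y, z in m, then the turn, a rotation vector about the tool's x, y, z in rad. A call has 1 to 5 rows; each row is the pose to reach, as a shift and turn from the pose commanded when the call began, along the tool's axes at that moment; what a row does not reach only later rows make up. A row lasts 1/8 s, in which the tool goes at most 62.5 mm and 10.7 degrees, less where a joint would pass 70% of its speed; a pose out of reach is approached as far as the arm can. A call with a gripper value outside its range is refused whole. The fingers move at their own pace and stop on an object; the grip force is fixed at half the most. Time passes only in rows, so rows that repeat a pose let the fingers close. It gives the time, the measured TCP pose, the force, the opening and the grip force at its end, in the units of the state.
- robot.get_obs(): the state, without advancing time (a new reading comes with each control period).
- imaging.snapshot(name): name is "scene" or "top"; returns the picture (420x560x3 uint8, red, green, blue); there is no depth.
- imaging.get_calibration(name): a dict with "intrinsics" (3x3 intrinsics, pixels), "position" and "rotation" of the camera in the world. Camera axes: x right, y up, looking along -z (the intrinsics and any distortion apply to the point x, -y, -z); pixel columns grow to the right and rows downward; lengths in m; the calibration is good to about 2 mm. A picture is of the moment at which its call begins. get_calibration takes no time and is no camera call.
- robot.close_job(): hands the job in; it is judged then, once.
The state is a dict: "time": time; "joint_positions": joint angles; "qvel": joint speeds; "joint_torque": joint torques, N m; "tool_pos": TCP position; "ee_rot": TCP orientation; "wrist_force": force on the tool from outside, world axes, zero at the start; "wrist_torque": the same for the moment, N m; "width": finger opening in m; "finger_force": force on a finger pad.
Only numpy, scipy, OpenCV 4.12 (cv2) and the standard library are available. Lean on these libraries where they do the work, as an engineer would, in place of code of your own. Each camera call takes 0.05 s, during which the arm holds its last target. There are 200 camera calls.

### The job

One breaker in the black power box has dropped out: press the yellow pad on the front edge of its clear door to release the push-push latch (one press does it), take your finger away and see that the door swings up and stays open by itself. Then push the one lever that is off over to the back, fully on like its three neighbours, which stay on, and move clear. Only press and push: lift and carry nothing, do not push the opened door back or lean on it, and leave everything else on the box and the table where it is.

Things in the scene. Friction and masses are not known exactly. Their poses are not given: they have to be found in the camera images.
- power_box: black rubber power distributor, 220 (x) x 360 (y) mm, deck 128 mm high, fixed; origin: centre of its underside; x points from its front (robot's side, three capped sockets standing 34 mm out) to its back, y left, z up. On the deck a yellow collar, top 146 mm high, rings a sunken well (x -50 to 57, y -80 to 80 mm, floor 124 mm high) with four breakers in a row along y, under a door
- door (a joint): angle (rad) of the clear black-framed door over the well, 127 (x) x 186 (y) mm, top 161 mm high when shut, hinged at its back edge. About 0.01 shut and latched, negative pressed in (stop -0.082), 2.1 fully open, leaning back past upright. Push-push latch: press to -0.055 or deeper (5 to 7 N) and let go; a spring then lifts it in about 3 s and it stays. A lesser press does not release it
- door_pad (a point): middle of the ribbed yellow press pad (24 x 50 mm) on top of the door at the middle of its front edge, 15 mm from that edge and 112 mm from the hinge line: 7 mm down here is surely enough to trip the latch, the stop is at 9 mm. Axes as the door's: parallel to the power box's while shut. The freed door's edge swings up in an arc about the hinge line, following a finger left in its way
- door_hinge (a point): middle of the door's hinge line at the back of the well, 156 mm above the table; the line runs along the power box's y. The lever pivots lie 40 mm in front of it, 122 mm above the table. A black latch block (36 mm wide in y, its back face 93 mm in front of this line, top 142 mm high) stands in the well at the middle of its front: 37 mm of free room between it and an off lever
- lever_a (a joint): angle (rad) of the orange, black-topped lever of one of the four white breakers (36 mm apart, in any order along the row): near 0 off, leaning to the front of the box; 1.1 on, leaning to the back (hinge side), hard stop. It turns about the box's y, stays where it is left and takes about 4 N near its tip. One of the four starts off, the others on
- lever_a_tip (a point): middle of the top edge of lever a, 26 mm wide (y), 5.5 mm thick, 22 mm from its pivot; it stands about 11 mm out of the breaker's white face, which is 130 mm above the table and 44 mm long (x), centred on the pivot
- lever_b (a joint): angle (rad) of the orange, black-topped lever of one of the four white breakers (36 mm apart, in any order along the row): near 0 off, leaning to the front of the box; 1.1 on, leaning to the back (hinge side), hard stop. It turns about the box's y, stays where it is left and takes about 4 N near its tip. One of the four starts off, the others on
- lever_b_tip (a point): middle of the top edge of lever b, 26 mm wide (y), 5.5 mm thick, 22 mm from its pivot; it stands about 11 mm out of the breaker's white face, which is 130 mm above the table and 44 mm long (x), centred on the pivot
- lever_c (a joint): angle (rad) of the orange, black-topped lever of one of the four white breakers (36 mm apart, in any order along the row): near 0 off, leaning to the front of the box; 1.1 on, leaning to the back (hinge side), hard stop. It turns about the box's y, stays where it is left and takes about 4 N near its tip. One of the four starts off, the others on
- lever_c_tip (a point): middle of the top edge of lever c, 26 mm wide (y), 5.5 mm thick, 22 mm from its pivot; it stands about 11 mm out of the breaker's white face, which is 130 mm above the table and 44 mm long (x), centred on the pivot
- lever_d (a joint): angle (rad) of the orange, black-topped lever of one of the four white breakers (36 mm apart, in any order along the row): near 0 off, leaning to the front of the box; 1.1 on, leaning to the back (hinge side), hard stop. It turns about the box's y, stays where it is left and takes about 4 N near its tip. One of the four starts off, the others on
- lever_d_tip (a point): middle of the top edge of lever d, 26 mm wide (y), 5.5 mm thick, 22 mm from its pivot; it stands about 11 mm out of the breaker's white face, which is 130 mm above the table and 44 mm long (x), centred on the pivot
- water_bottle: clear water bottle with blue label and cap, 64 mm diameter, 210 mm tall, standing on the table at the left end of the power box; origin at the centre of its underside. Leave it alone
- ketchup: red squeeze bottle, 62 mm diameter, 178 mm tall, standing at the right end of the power box; origin at the centre of its underside. Leave it alone
- tape_roll: blue roll of tape, 68 mm diameter, 19 mm high, lying on the power box's deck to the left of the door; origin at the centre of its underside. Leave it alone
- tester: yellow-handled screwdriver tester, 160 mm long, lying on the power box's deck to the right of the door; its x axis runs along it. Leave it alone
- mug: white mug, 82 mm diameter, 95 mm tall, on the table in front of the power box on the left; origin at the centre of its underside. Leave it alone
- spatula: griddle spatula with a wooden handle, 280 mm long, lying on the black griddle plate to the left; its x axis runs along it. Leave it alone
- salt: steel salt shaker, 52 mm diameter, 108 mm tall, on the table in front of the power box on the right; origin at the centre of its underside. Leave it alone

How it is judged:
On the way, in this order (a step that is already met when the one before it is completed fails the run):
1. the door is pressed in far enough to trip its latch, the levers untouched (value of joint door below -0.02 rad and value of joint lever_a below 0.3 rad).
2. the door has swung up past upright by itself and stays there untouched for half a second, the breaker still off (value of joint door above 1.7 rad and contact force between the fingers and power_box below 0.5 N and value of joint lever_a below 0.3 rad), for 0.5 s.
3. the breaker that was off is pushed fully on (value of joint lever_a above 0.95 rad), for 0.1 s.
At the end, for the whole second after the job is handed in: The door stands open past upright (more than 1.7 rad) and still, and all four levers are on (more than 0.95 of 1.1 rad) (value of joint door above 1.7 rad and velocity of joint door between -0.1 and 0.1 rad/s and value of joint each of lever_a, lever_b, lever_c, lever_d above 0.95 rad); the robot touches nothing.
It fails at once if the opened door is pushed back towards shut (value of joint door above 0.4 rad and velocity of joint door below -0.4 rad/s).
It fails at once if the opened door is gripped, forced or leant on with the fingers (more than 6 N) (value of joint door above 0.4 rad and contact force between the fingers and door above 6 N).
It fails at once if a breaker that was on is pushed off (value of joint any of lever_b, lever_c, lever_d below 0.7 rad).
It fails at once if one of the loose things on the box or the table is lifted, carried or pushed more than 20 mm (distance of any of water_bottle, ketchup, tape_roll, tester, mug, spatula, salt from where it was at the start of the episode above 0.02 m).
It also fails if it takes over 48 s, if anything falls off the work surface, if the arm or the gripper's body presses on something with over 40 N, if the wrist force passes 120 N, or if a joint passes its speed limit or range.

## Working session

There is one attempt and no reset: what is moved stays moved. The work goes in short steps, Python scripts to look and compute and a tool call to move; the robot and the scene stay as the last step left them, time stands still between calls to the robot, and variables do not carry over. Pictures are saved under pics/ and viewed, at most 10 in all, crops included, and the job is handed in when it is done.

Besides the shell and the picture viewer there is one more tool, called by a JSON object that holds its "fn" and its "kwargs". drive_tool: Moves the arm, as the interface text tells. Its arguments: {"type":"object","properties":{"series":{"type":"array"}},"required":["series"]}

```bash
mkdir -p pics; python3 - <<'E'
from bench import robot, imaging
import cv2,numpy as np
for n in("scene","top"):
    p=imaging.snapshot(n); cv2.imwrite(f"pics/{n}0.png",cv2.resize(p[:,:,::-1],(800,600),interpolation=cv2.INTER_CUBIC))
    c=imaging.get_calibration(n); print(n,{k:np.round(v,4).tolist() if not isinstance(v,str) else v for k,v in c.items()})
o=robot.get_obs();print(o)
E
```

```text
scene {'intrinsics': [[500.852, 0.0, 285.5137], [0.0, 500.852, 206.5661], [0.0, 0.0, 1.0]], 'position': [1.3621, 0.0079, 1.2582], 'rotation': [0.6741, 0.0173, 1.3932]}
top {'intrinsics': [[403.8914, 0.0, 281.0468], [0.0, 403.8914, 220.1972], [0.0, 0.0, 1.0]], 'position': [0.2681, 0.146, 1.2491], 'rotation': [0.1721, 0.0045, -1.5576]}
{'time': 0.1, 'joint_positions': array([ 1.19191078e+00,  8.78676195e-02,  1.37206713e+00,  3.21573862e-05,
        1.68359829e+00, -1.03102638e-01]), 'qvel': array([ 0.00020738, -0.00048105, -0.00471793,  0.0005074 , -0.00025452,
       -0.00033859]), 'joint_torque': array([ 2.07583005e-03, -3.41252840e+01, -3.03300834e+01,  7.21187750e-02,
        3.04260955e-02, -7.31477326e-05]), 'tool_pos': array([0.14959963, 0.52881272, 0.2294468 ]), 'ee_rot': array([-3.13966586e+00, -2.31494526e-04,  2.86581311e+00]), 'wrist_force': array([ 0.74635578, -0.28911942, -0.84570471]), 'wrist_torque': array([-0.04093563, -0.049861  , -0.05038662]), 'finger_force': 0.0, 'width': 0.09374902505933344}
```

View pics/scene0.png

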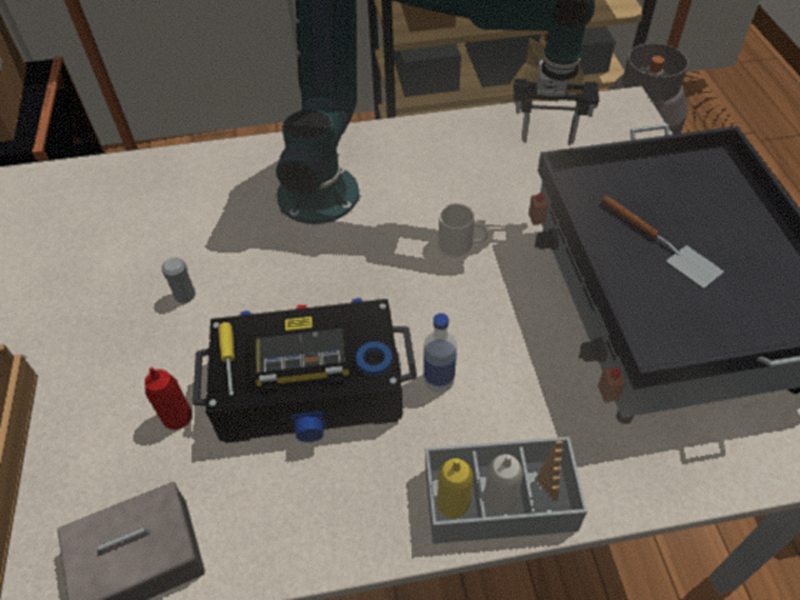

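View pics/top0.png

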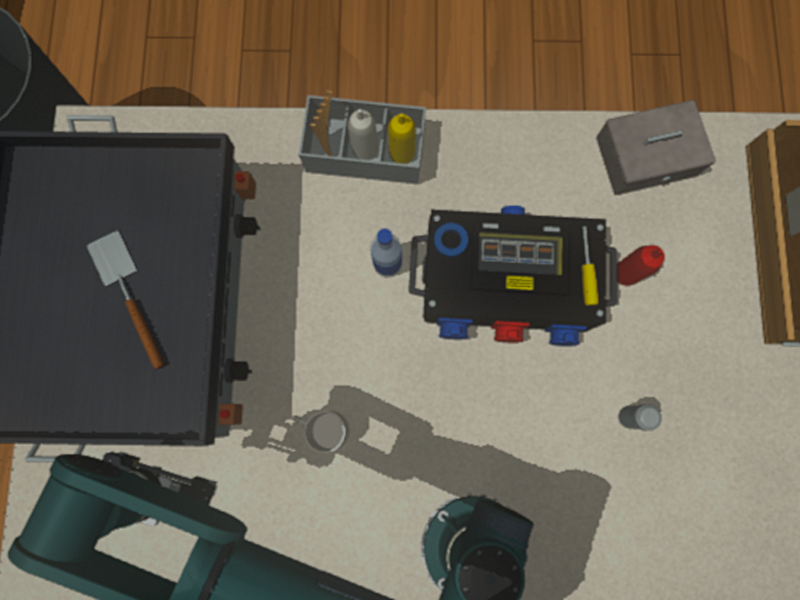

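The scene view shows the box at about (300,365) and the open-able door at (300,355). In the top view the yellow pad is near (520,283), the levers near (490–545,250), and the box's deck corners near (430,212), (606,220), (425,322) and (607,328). I'll zoom in on both.

```bash
cat > h.py <<'E'
from bench import robot, imaging
import cv2,numpy as np
from scipy.spatial.transform import Rotation as Ro
def cam(n):
    c=imaging.get_calibration(n); return np.array(c["intrinsics"]),np.array(c["position"]),Ro.from_euler("xyz",c["rotation"]).as_matrix()
def ray(n,uv,z):
    K,p,R=cam(n); d=R@(np.diag([1,-1,-1])@np.linalg.solve(K,[uv[0],uv[1],1.])); return p+d*(z-p[2])/d[2]
def proj(n,P):
    K,p,R=cam(n); q=np.diag([1,-1,-1])@R.T@(np.atleast_2d(P)-p).T; q=K@q; return (q[:2]/q[2]).T
def crop(n,x0,y0,w,h,s,f,pts=None):
    im=np.ascontiguousarray(imaging.snapshot(n)[:,:,::-1][y0:y0+h,x0:x0+w]); im=cv2.resize(im,None,fx=s,fy=s,interpolation=cv2.INTER_CUBIC)
    if pts is not None:
        for u,v in proj(n,pts): cv2.circle(im,(int((u+.5-x0)*s),int((v+.5-y0)*s)),3,(255,0,255),1)
    return im
E
python3 - <<'E'
from h import *
im=crop("top",290,140,160,105,5,0); cv2.imwrite("pics/t1.png",im)
im=crop("scene",130,200,160,110,5,0); cv2.imwrite("pics/s1.png",im)
E
```

```text
(no output)
```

View pics/t1.png

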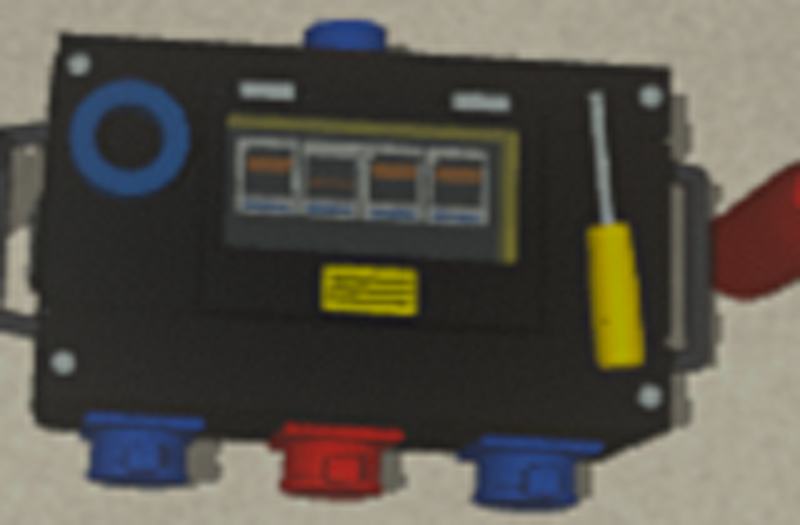

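View pics/s1.png

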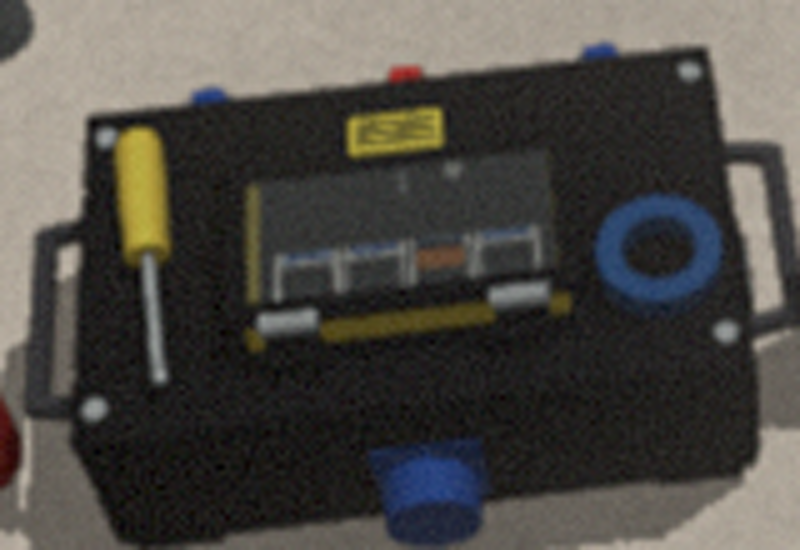

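The off lever is the second from the left in the top crop (orange stripe at (330,183); the others sit at row 165–175). It is third from the left in the mirrored scene crop, so box y ≈ +18 mm. The pad is at (369,291) in the top crop and (396,132) in the scene crop, and four screws are visible in both views. I'll triangulate.

```bash
cat >> h.py <<'E'
def tri(a,b):
    A=[];B=[]
    for n,uv in(("top",a),("scene",b)):
        K,p,R=cam(n); d=R@(np.diag([1,-1,-1])@np.linalg.solve(K,[*uv,1.])); d/=np.linalg.norm(d); M=np.eye(3)-np.outer(d,d); A.append(M);B.append(M@p)
    x,r,_,_=np.linalg.lstsq(np.vstack(A),np.hstack(B),rcond=None); return x,np.sqrt(r)
E
python3 - <<'E'
from h import *
T=dict(BL=(78,64),BR=(651,97),FL=(63,362),FR=(650,396),pad=(369,291),HL=(267,91),HR=(481,102))
S=dict(BL=(727,331),BR=(94,408),FL=(690,71),FR=(106,137),pad=(396,132),HL=(519,294),HR=(287,321))
P={}
for k in T:
    P[k],r=tri((290+T[k][0]/5-.4,140+T[k][1]/5-.4),(130+S[k][0]/5-.4,200+S[k][1]/5-.4)); print(k,P[k].round(4),r.round(4))
c=sum(P[k] for k in("BL","BR","FL","FR"))/4
v=P["BL"]-P["BR"]+P["FL"]-P["FR"]; w=P["BL"]-P["FL"]+P["BR"]-P["FR"]; h=P["HL"]-P["HR"]
print(c,np.arctan2(-v[0],v[1]),np.arctan2(w[1],w[0]),np.arctan2(-h[0],h[1]))
y=np.arctan2(-v[0],v[1]);R=Ro.from_euler("z",-y).as_matrix()
for k in P: print(k,(R@(P[k]-c)).round(4))
E
```

```text
BL [0.6627 0.0858 0.1297] [0.0005]
BR [ 0.6469 -0.2447  0.1291] [0.0002]
FL [0.4869 0.0936 0.1289] [0.0007]
FR [ 0.4714 -0.2363  0.1294] [0.0006]
pad [ 0.5227 -0.0733  0.1607] [0.0003]
HL [ 0.638  -0.019   0.1584] [0.0004]
HR [ 0.6326 -0.1388  0.1594] [0.0004]
[ 0.56699955 -0.07537989  0.12930336] -0.047373197570514426 -0.04606895724498297 -0.04496147091108583
BL [0.088  0.1656 0.0004]
BR [ 0.0878 -0.1653 -0.0002]
FL [-0.088   0.165  -0.0004]
FR [-8.780e-02 -1.653e-01  1.000e-04]
pad [-0.0443 -0.      0.0314]
HL [0.0682 0.0597 0.0291]
HR [ 0.0685 -0.0603  0.0301]
```

```bash
cat >> h.py <<'E'
YAW=-.0465; C=np.array([.567,-.0754,0])
def plan(bx,by,tipz):
    o=robot.get_obs(); R=Ro.from_euler("xyz",o["ee_rot"]); W=Ro.from_euler("xyz",[np.pi,0,YAW+np.pi])
    t=C+Ro.from_euler("z",YAW).apply([bx,by,0])+[0,0,tipz+.025]
    print((bx,by,tipz),"shift",R.inv().apply(t-o["tool_pos"]).round(4),"turn",(R.inv()*W).as_rotvec().round(4))
def here():
    o=robot.get_obs(); p=Ro.from_euler("z",-YAW).apply(o["tool_pos"]-C); p[2]-=.025; print("t",round(o["time"],2),"tip in box",p.round(4),"F",o["wrist_force"].round(1),"j",o["joint_positions"].round(2))
E
python3 -c "
from h import *
here();plan(-.046,0,.22);plan(-.046,0,.172)"
```

```text
t 0.2 tip in box [-0.445   0.5843  0.2048] F [-0.   0.5 -0.6] j [ 1.19  0.09  1.37  0.    1.68 -0.1 ]
(-0.046, 0, 0.22) shift [-0.5213 -0.4783 -0.0147] turn [-0.0013 -0.0003 -0.2293]
(-0.046, 0, 0.172) shift [-0.5213 -0.4783  0.0333] turn [-0.0013 -0.0003 -0.2293]
```

{"fn": "drive_tool", "kwargs": {"series": [[0,[-0.043,-0.04,-0.015],[0,0,-0.1]],[0,[-0.087,-0.08,-0.025],[0,0,-0.2293]],[0,[-0.13,-0.12,-0.025],[0,0,-0.2293]],[0,[-0.174,-0.16,-0.025],[0,0,-0.2293]],[0,[-0.217,-0.2,-0.025],[0,0,-0.2293]]]}}

```text
time: 0.82
tool_pos: [0.3046, 0.276, 0.2554]
ee_rot: [3.141, 0.001, 3.096]
wrist_force: [0.4, 0.3, 0.2]
width: 0.0475
finger_force: 0.0
```

```bash
python3 -c "
from h import *
here();plan(-.046,0,.22)"
```

```text
t 0.82 tip in box [-0.2784  0.3388  0.2304] F [0.4 0.3 0.2] j [ 0.6  -0.23  1.62 -0.    1.75 -0.93]
(-0.046, 0, 0.22) shift [-0.2322 -0.339   0.0105] turn [0.0002 0.0005 0.0005]
```

{"fn": "drive_tool", "kwargs": {"series": [[0,[-0.033,-0.048,0],[0,0,0]],[0,[-0.066,-0.097,0],[0,0,0]],[0,[-0.1,-0.145,0],[0,0,0]],[0,[-0.133,-0.194,0],[0,0,0]],[0,[-0.165,-0.24,0],[0,0,0]]]}}

```text
time: 1.45
tool_pos: [0.4584, 0.0284, 0.2555]
ee_rot: [3.141, 0.0, 3.094]
wrist_force: [0.7, 0.5, 0.5]
width: 0.0005
finger_force: 0.0
```

```bash
python3 -c "
from h import *
here();plan(-.047,0,.175)"
```

```text
t 1.45 tip in box [-0.1133  0.0986  0.2305] F [0.7 0.5 0.5] j [-0.06 -0.12  1.53  0.    1.74 -1.59]
(-0.047, 0, 0.175) shift [-0.0663 -0.0986  0.0554] turn [ 0.0003  0.0004 -0.0006]
```

{"fn": "drive_tool", "kwargs": {"series": [[0,[-0.033,-0.049,0.015],[0,0,0]],[0,[-0.0655,-0.0975,0.03],[0,0,0]],[0,[-0.0655,-0.0975,0.055],[0,0,0]],[0,[-0.0655,-0.0975,0.055],[0,0,0]],[0,[-0.0655,-0.0975,0.055],[0,0,0]]]}}

```text
time: 2.08
tool_pos: [0.5188, -0.0697, 0.2013]
ee_rot: [3.142, 0.001, 3.096]
wrist_force: [0.3, -0.4, 1.3]
width: 0.0007
finger_force: 0.0
```

```bash
python3 -c "
from h import *
here();plan(-.047,0,.162);plan(-.047,0,.153)
cv2.imwrite('pics/s2.png',crop('scene',130,180,160,120,5,0))"
```

```text
t 2.08 tip in box [-0.0484  0.0034  0.1763] F [ 0.3 -0.4  1.3] j [-0.24  0.03  1.48  0.    1.62 -1.77]
(-0.047, 0, 0.162) shift [-0.0014 -0.0034  0.0143] turn [0.     0.001  0.0008]
(-0.047, 0, 0.153) shift [-0.0014 -0.0034  0.0233] turn [0.     0.001  0.0008]
```

View pics/s2.png

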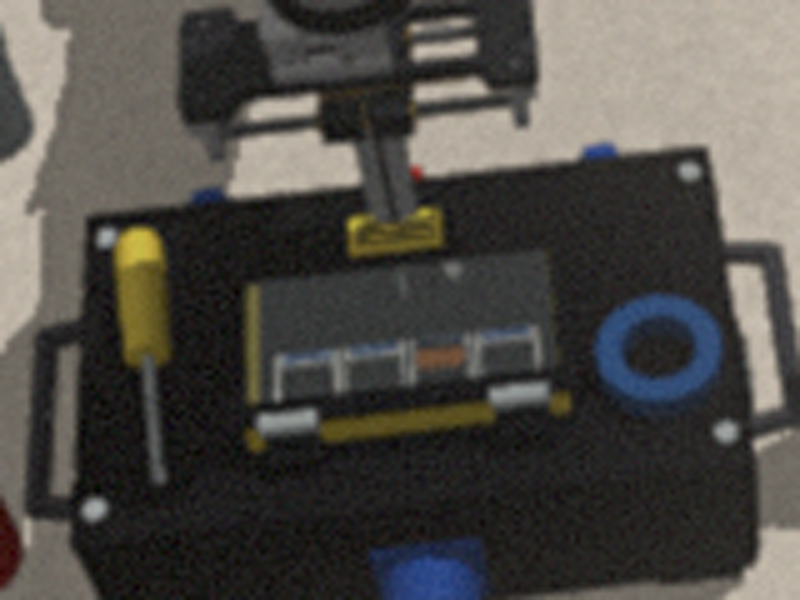

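The closed fingertips sit over the pad (tip at (398,215), pad centre at about (396,232)), about 15 mm above it. Next I press.

{"fn": "drive_tool", "kwargs": {"series": [[0,[-0.0015,-0.003,0.012],[0,0,0]],[0,[-0.0015,-0.003,0.018],[0,0,0]],[0,[-0.0015,-0.003,0.022],[0,0,0]],[0,[-0.0015,-0.003,0.0245],[0,0,0]],[0,[-0.0015,-0.003,0.0245],[0,0,0]]]}}

```text
time: 2.75
tool_pos: [0.5205, -0.0732, 0.1777]
ee_rot: [-3.141, 0.003, 3.095]
wrist_force: [-1.3, -0.3, 6.7]
width: 0.0002
finger_force: 3.4
```

```bash
python3 -c "
from h import *
here()"
```

```text
t 2.75 tip in box [-4.650e-02  1.000e-04  1.527e-01] F [-1.3 -0.3  6.7] j [-0.25  0.05  1.52  0.    1.57 -1.77]
```

{"fn": "drive_tool", "kwargs": {"series": [[0,[0,0,0.001],[0,0,0]],[0,[0,0,0.001],[0,0,0]],[0,[0.01,0,-0.055],[0,0,0]],[0,[0.06,0,-0.085],[0,0,0]],[0,[0.1,0,-0.1],[0,0,0]]]}}

```text
time: 3.38
tool_pos: [0.4193, -0.0684, 0.2779]
ee_rot: [-3.141, 0.003, 3.096]
wrist_force: [-0.6, -0.8, 0.8]
width: 0.0009
finger_force: 0.0
```

{"fn": "drive_tool", "kwargs": {"series": [[0,[0.03,0,0],[0,0,0]],[0,[0.03,0,0],[0,0,0]],[0,[0.03,0,0],[0,0,0]],[0,[0.03,0,0],[0,0,0]],[0,[0.03,0,0],[0,0,0]]]}}

```text
time: 4.0
tool_pos: [0.3907, -0.0672, 0.2754]
ee_rot: [3.141, -0.001, 3.095]
wrist_force: [0.8, -0.2, 0.2]
width: 0.0004
finger_force: 0.0
```

{"fn": "drive_tool", "kwargs": {"series": [[0,[0,0,0],[0,0,0]],[0,[0,0,0],[0,0,0]],[0,[0,0,0],[0,0,0]],[0,[0,0,0],[0,0,0]],[0,[0,0,0],[0,0,0]]]}}

```text
time: 4.62
tool_pos: [0.3902, -0.0672, 0.276]
ee_rot: [3.142, 0.0, 3.095]
wrist_force: [0.1, -0.2, -0.5]
width: 0.0003
finger_force: 0.0
```

{"fn": "drive_tool", "kwargs": {"series": [[0,[0,0,0],[0,0,0]],[0,[0,0,0],[0,0,0]],[0,[0,0,0],[0,0,0]],[0,[0,0,0],[0,0,0]],[0,[0,0,0],[0,0,0]]]}}

```text
time: 5.25
tool_pos: [0.3902, -0.0672, 0.2759]
ee_rot: [3.142, -0.0, 3.095]
wrist_force: [-0.8, 0.0, 1.4]
width: 0.0004
finger_force: 0.0
```

{"fn": "drive_tool", "kwargs": {"series": [[0,[0,0,0],[0,0,0]],[0,[0,0,0],[0,0,0]],[0,[0,0,0],[0,0,0]],[0,[0,0,0],[0,0,0]],[0,[0,0,0],[0,0,0]]]}}

```text
time: 5.88
tool_pos: [0.3902, -0.0672, 0.276]
ee_rot: [3.142, 0.0, 3.095]
wrist_force: [0.1, -0.7, 0.6]
width: 0.0006
finger_force: 0.0
```

{"fn": "drive_tool", "kwargs": {"series": [[0,[0,0,0],[0,0,0]],[0,[0,0,0],[0,0,0]],[0,[0,0,0],[0,0,0]],[0,[0,0,0],[0,0,0]],[0,[0,0,0],[0,0,0]]]}}

```text
time: 6.5
tool_pos: [0.3902, -0.0672, 0.2759]
ee_rot: [3.142, -0.0, 3.095]
wrist_force: [0.1, -0.4, 0.3]
width: 0.0005
finger_force: 0.0
```

```bash
python3 -c "
from h import *
here();plan(-.006,.018,.23);plan(-.006,.018,.136)
print(proj('top',[C+Ro.from_euler('z',YAW).apply([x,.018,.1407]) for x in(.0165,.0395)]))
a=crop('top',290,130,160,115,5,0);b=crop('scene',130,180,160,120,5,0)
cv2.imwrite('pics/c3.png',np.vstack([cv2.resize(a,(410,295)),cv2.resize(b,(410,305))]))"
```

```text
t 6.5 tip in box [-0.177  -0.      0.2509] F [ 0.1 -0.4  0.3] j [-0.31 -0.27  1.61  0.    1.8  -1.84]
(-0.006, 0.018, 0.23) shift [-0.171   0.018   0.0209] turn [ 0.0001 -0.     -0.    ]
(-0.006, 0.018, 0.136) shift [-0.171   0.018   0.1149] turn [ 0.0001 -0.     -0.    ]
[[356.28521902 178.13928004]
 [356.51043004 170.32975845]]
```

View pics/c3.png

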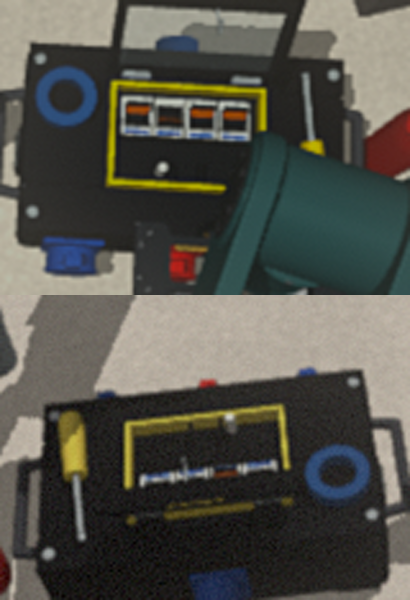

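The door stands open: in the top half it lies behind the hinge at (205,40). The off lever is at (170,118). There is also a light knob in the well at (162,168) in the top half, (230,422) in the scene half. I'll locate it before descending.

```bash
python3 -c "
from h import *
p,r=tri((290+162/410*160-.4,130+168/295*115-.4),(130+230/410*160-.4,180+127/305*120-.4));print(Ro.from_euler('z',-YAW).apply(p-C),r)
p=ray('top',(290+170/410*160-.4,130+118/295*115-.4),.1407);print(Ro.from_euler('z',-YAW).apply(p-C))
cv2.imwrite('pics/t4.png',crop('top',325,150,80,60,10,0,[C+Ro.from_euler('z',YAW).apply(q) for q in([.0165,.018,.1407],[-.0065,.018,.136])]))"
```

```text
[-0.03580557  0.02745594  0.15037763] [0.00066899]
[0.02389224 0.01918024 0.1407    ]
```

View pics/t4.png

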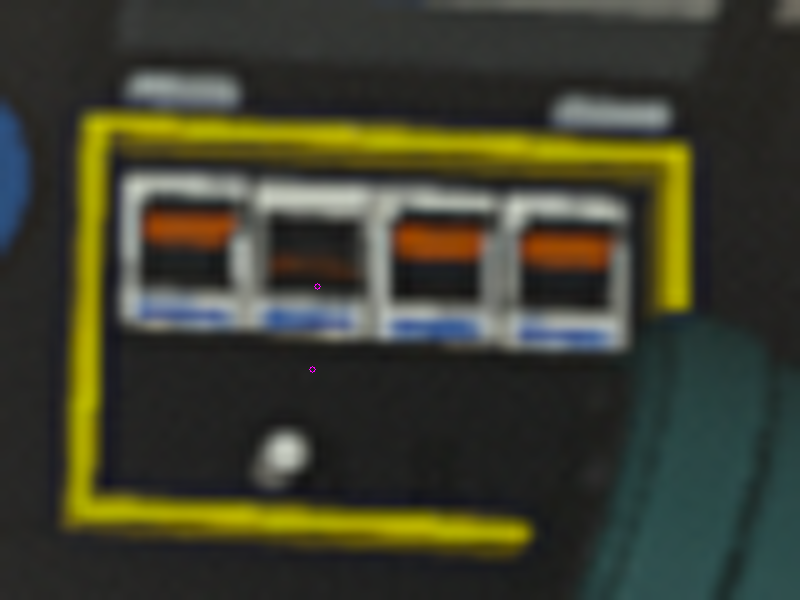

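The projected lever tip (318,287) lies on the off lever, and the approach point (313,370) is clear of the post at (287,452). Moving in.

{"fn": "drive_tool", "kwargs": {"series": [[0,[-0.055,0.006,0],[0,0,0]],[0,[-0.11,0.012,0],[0,0,0]],[0,[-0.17,0.018,0.02],[0,0,0]],[0,[-0.17,0.018,0.06],[0,0,0]],[0,[-0.17,0.018,0.08],[0,0,0]]]}}

```text
time: 7.28
tool_pos: [0.5605, -0.0567, 0.1919]
ee_rot: [3.141, -0.006, 3.096]
wrist_force: [-0.3, -0.3, 0.0]
width: 0.0004
finger_force: 0.0
```

```bash
python3 -c "
from h import *
here();plan(-.006,.018,.136)"
```

```text
t 7.28 tip in box [-0.0073  0.0183  0.1669] F [-0.3 -0.3  0. ] j [-0.2   0.13  1.4   0.    1.62 -1.73]
(-0.006, 0.018, 0.136) shift [-0.0015 -0.0004  0.0309] turn [ 0.001  -0.0059  0.0005]
```

{"fn": "drive_tool", "kwargs": {"series": [[0,[0,0,0.015],[0,0,0]],[0,[0,0,0.03],[0,0,0]],[0,[0,0,0.033],[0,0,0]],[0,[0,0,0.033],[0,0,0]],[0,[0,0,0.033],[0,0,0]]]}}

```text
time: 7.9
tool_pos: [0.5613, -0.0572, 0.1642]
ee_rot: [-3.141, 0.002, 3.095]
wrist_force: [0.1, 0.4, 0.5]
width: 0.0004
finger_force: 0.0
```

```bash
python3 -c "
from h import *
here();plan(.025,.018,.136)"
```

```text
t 7.9 tip in box [-0.0065  0.0179  0.1392] F [0.1 0.4 0.5] j [-0.2   0.14  1.45  0.    1.56 -1.73]
(0.025, 0.018, 0.136) shift [-0.0315  0.0001  0.0032] turn [-0.0003  0.0021 -0.    ]
```

{"fn": "drive_tool", "kwargs": {"series": [[0,[0,0,0.004],[0,0,0]],[0,[-0.008,0,0.004],[0,0,0]],[0,[-0.016,0,0.004],[0,0,0]],[0,[-0.024,0,0.004],[0,0,0]],[0,[-0.03,0,0.004],[0,0,0]]]}}

```text
time: 8.52
tool_pos: [0.5903, -0.0585, 0.1587]
ee_rot: [3.142, -0.003, 3.095]
wrist_force: [-11.3, 0.6, 4.5]
width: 0.0007
finger_force: 6.6
```

```bash
python3 -c "
from h import *
here();plan(.027,.018,.136)"
```

```text
t 8.53 tip in box [0.0225 0.018  0.1337] F [-11.3   0.6   4.5] j [-0.19  0.21  1.38 -0.    1.56 -1.72]
(0.027, 0.018, 0.136) shift [-0.0045  0.     -0.0023] turn [ 0.0001 -0.0031 -0.    ]
```

{"fn": "drive_tool", "kwargs": {"series": [[0,[-0.002,0,0],[0,0,0]],[0,[-0.004,0,0],[0,0,0]],[0,[-0.004,0,0],[0,0,0]]]}}

```text
time: 8.9
tool_pos: [0.5908, -0.0585, 0.1585]
ee_rot: [3.141, -0.011, 3.095]
wrist_force: [-14.5, 1.1, 7.6]
width: 0.0004
finger_force: 7.8
```

```bash
python3 -c "
from h import *
here()"
```

```text
t 8.9 tip in box [0.023  0.018  0.1335] F [-14.5   1.1   7.6] j [-0.19  0.22  1.37 -0.    1.57 -1.72]
```

{"fn": "drive_tool", "kwargs": {"series": [[0,[0.015,0,0],[0,0,0]],[0,[0.028,0,-0.02],[0,0,0]],[0,[0.035,0,-0.08],[0,0,0]],[0,[0.09,0,-0.11],[0,0,0]],[0,[0.15,0,-0.12],[0,0,0]]]}}

```text
time: 9.52
tool_pos: [0.4456, -0.052, 0.2835]
ee_rot: [-3.14, 0.008, 3.095]
wrist_force: [-0.5, 1.0, 0.0]
width: 0.0009
finger_force: 0.0
```

{"fn": "drive_tool", "kwargs": {"series": [[0,[0.05,0,0],[0,0,0]],[0,[0.06,0,0],[0,0,0]],[0,[0.06,0,0],[0,0,0]],[0,[0.06,0,0],[0,0,0]],[0,[0.06,0,0],[0,0,0]]]}}

```text
time: 10.15
tool_pos: [0.3859, -0.049, 0.2785]
ee_rot: [3.141, -0.001, 3.095]
wrist_force: [-0.3, 0.2, 0.5]
width: 0.0006
finger_force: 0.0
```

```bash
python3 -c "
from h import *
here()
a=crop('top',310,120,110,95,5,0);b=crop('scene',130,180,160,120,5,0)
cv2.imwrite('pics/c5.png',np.hstack([cv2.resize(a,(400,345)),cv2.resize(b,(400,345))]))"
```

```text
t 10.15 tip in box [-0.1821  0.0179  0.2535] F [-0.3  0.2  0.5] j [-0.27 -0.28  1.61  0.    1.81 -1.8 ]
```

View pics/c5.png

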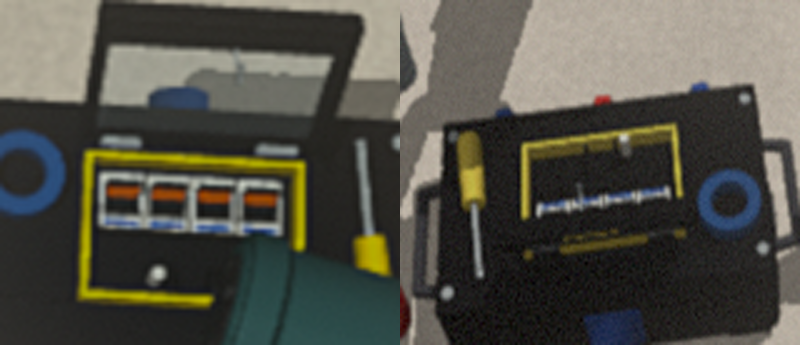

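All four orange stripes now lie on one line, at (123,190), (168,194), (213,197) and (262,200), and the door is still open. I'll check the collinearity in numbers before handing in.

```bash
python3 -c "
from h import *
im=np.mean([imaging.snapshot('top').astype(float) for _ in range(6)],0)
y0,x0=160,334
s=im[y0:y0+30,x0:x0+60]; w=np.clip(s[...,0]-1.5*s[...,1]-10,0,None); w[:, :]*=(s[...,2]<0.6*s[...,0])
n,l,st,c=cv2.connectedComponentsWithStats((w>8).astype(np.uint8))
for i in range(1,n):
    if st[i,4]>4:
        v,u=np.nonzero(l==i); ww=w[l==i]; print(x0+(u*ww).sum()/ww.sum(),y0+(v*ww).sum()/ww.sum(),st[i,4],ww.sum().round())
"
```

```text
343.49333505888444 172.24679694577455 26 644.0
355.60102015426725 173.10139338143816 25 670.0
368.2252272472225 173.83121984064638 27 743.0
381.1229927856644 174.39643937630905 30 716.0
```

```bash
python3 -c "
from bench import robot
print(robot.close_job())"
```

```text
the job is handed in; nothing more can be done
None
```

The job is handed in, though no verdict came back: the door released with one press and stands open, the dropped-out lever is on in line with its three neighbours (within 0.1 pixel in the top view), and the arm is clear, all in about 10 s.

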